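Measure the coupling play of a tube shaker

ROBOT

A 6-joint arm with a two-finger parallel gripper is mounted at the origin on the work surface. World frame = base frame: x ahead of the robot, y to its left, z up, the work surface at z = 0. Lengths are in m, angles in rad, forces in N, time in s.
With the tool pointing down it reaches from about 0.325 to 0.775 m from the base axis. Payload 5.5 kg.
Tool frame: the origin (TCP) lies between the finger pads; the fingertips stand 8 mm ahead of it and the grasp point (between the pads) lies 11 mm behind it (tcp_to_tips is the distance from the TCP to the fingertips, in m); z points along the fingers, y is the direction in which the jaws open and shut (so a half turn about z gives the same grasp; the last joint's range is limited). The gripper opens to 88 mm and grips with 3 to 60 N. Pads are 20 mm wide; open, the fingers measure 115 mm over their backs; the gripper's body (75 mm by 178 mm) begins 61 mm behind the grasp point.
Start: joints at [-1.271, 0.091, 1.231, -0, 1.82, -0.057], TCP at [0.21, -0.562, 0.231] pointing down, gripper open.
Joint ranges: [-2.87, 2.87], [-0.86, 2.18], [0.17, 2.46], [-1.51, 4.65], [0.06, 2.69], [-2.65, 2.65]. Speed limits (rad/s): [2.57, 2.57, 3.01, 3.14, 3.14, 3.14].

INTERFACE

Orientations are given as a unit quaternion [w, x, y, z].
In Python, from bench import * gives the robot as it stands. Calls block until the motion is done:
- move_to(position, orientation): joint-space move of the TCP to a pose.
- move_l(position, speed=0.15, orientation=None): straight line of the TCP; orientation=None keeps the orientation; speed is the mean speed in m/s.
- movej(angles): joint-space move.
- gripper_open() and close(): open the fingers fully, or close them until they stop; the grip force is fixed at half the most.
- hold(seconds).
- inverse_kinematics(position, orientation): joint angles nearest the present ones, or None.
- state(): the state.
- get_image(name): name is "scene" or "top" or "wrist"; returns a dict with "frame" (480x640x3 uint8, blue, green, red), "depth" (480x640 float32, m along the optical axis (not along the pixel's ray), 0 where there is no reading), "camera_matrix" (3x3 intrinsics, pixels), "view" (4x4, takes a point from world to camera coordinates). Camera axes: x right, y up, looking along -z (the intrinsics and any distortion apply to the point x, -y, -z); pixel columns grow to the right and rows downward; lengths in m; the calibration is good to about 2 mm. A picture is of the moment at which its call begins.
A pose or a line that the arm cannot do raises IKError and nothing moves.
- job_done(): hands the job in, once; it reports no verdict.
The state is a dict: "time": time; "joint_pos": joint angles; "dq": joint speeds; "joint_torque": joint torques, N m; "ee_pos": TCP position; "ee_rot": TCP orientation; "ft_force": force on the tool from outside, world axes, zero at the start; "moment": the same for the moment, N m; "finger_gap": finger opening in m.
Only numpy, scipy, OpenCV 4.12 (cv2) and the standard library are available. Lean on these libraries where they do the work, as an engineer would, in place of code of your own. Each camera call takes 0.05 s, during which the arm holds its last target.

TASK

Check the drive coupling of the middle one of the three tube shakers: rock its black knob gently to the robot's left and then to the right, each time just until the tube tray pushes back, without straining its springs. Then set the marker tab on the gauge to the total free play you felt, end to end, to within 4 mm, and let go. Leave the other two shakers and the glassware alone.

Things in the scene. Friction and masses are not known exactly. Their poses are not given: they have to be found in the camera images.
- shaker_a: One of three outwardly identical white tube shakers, fixed to the bench; base 120 x 190 x 30 mm, origin under its centre. x away from the robot, y the sliding direction (roughly the robot's left). Any of the three may stand in the middle. The black knob drives the tube tray through a coupling with free play, unknown, different in each shaker, 8 to 40 mm in total.
- shaker_b: Another of the three shakers, outwardly identical to shaker_a, with its own unknown free play.
- shaker_c: Another of the three shakers, outwardly identical to shaker_a, with its own unknown free play.
- knob_a (a point): Upright round black knob of shaker_a, 16 mm diameter, 42 to 90 mm above the bench; this point is on its axis 66 mm above the bench. Axes as the shaker's. It slides along y with about 0.4 N drag within the free play (starting anywhere in it; the play is not centred on the shaker), then pushes the tray. The tray, 115 mm high, begins 42 mm beyond the knob in +x.
- knob_b (a point): The same for shaker_b.
- knob_c (a point): The same for shaker_c.
- tray_a (a joint): Sliding of the tube tray (white, four glass tubes) of shaker_a along the shaker's y, in m; 0 at rest, positive roughly to the robot's left. Springs centre it: about 4 N per mm. The knob moves it only after the free play is used up; more than 4 mm strains the springs.
- tray_b (a joint): The same for the tray of shaker_b.
- tray_c (a joint): The same for the tray of shaker_c.
- marker_grip (a point): Upright grey marker tab of the play gauge, a fixed aluminium track (80 x 140 x 20 mm) beside the middle shaker. Tab 34 mm along x, 16 mm along y, from 22 to 66 mm above the bench; this point is its centre in plan, 46 mm above the bench. y is its sliding direction (roughly the robot's left), z up. About 1.5 N friction; it stays where it is left.
- marker (a joint): Setting of the gauge in m: 0 with the tab's pointer at the long zero line (the end at the robot's right), growing along +y of marker_grip to 0.050 at the other end; the short black lines are 10 mm apart.
- crucible: White crucible, 40 mm wide, 32 mm high, loose; origin under its centre. Bystander.
- beaker: Glass beaker, 64 mm wide, 85 mm high, loose; origin under its centre. Bystander.
- flask: Conical glass flask, 76 mm wide at the foot, 108 mm high, loose; origin under its centre. Bystander.
- reagent: Amber jar with black cap, 56 mm wide, 110 mm high, loose; origin under its centre. Bystander.
There are look-alikes about, which are no part of the job. Leave any green look-alike of the shaker_b alone.

How it is judged:
By the outcome, as a careful person would: the job done as asked, in the order asked, and still so for the second after the job is handed in, with the robot touching nothing.
It also fails if it takes over 58 s, if anything falls off the work surface, if the arm or the gripper's body presses on something with over 40 N, if the wrist force passes 120 N, or if a joint passes its speed limit or range.

## Working session

There is one attempt and no reset: what is moved stays moved. The work goes in short steps, each a Python script; the robot and the scene stay as the last script left them, time stands still between calls to the robot, and variables do not carry over. Pictures are saved under pics/ and viewed, and the job is handed in when it is done.

```bash
mkdir -p pics; ls
cat > h.py <<'E'
from bench import *
import numpy as np, cv2
def snap(n,f):
    im=get_image(n); cv2.imwrite(f'pics/{f}.png',im['frame']); np.savez(f'pics/{f}.npz',**im); return im
def px2w(im,u,v,z=None):
    K=im['camera_matrix']; V=np.array(im['view']); d=np.linalg.inv(K)@np.array([u,v,1.])
    R=V[:3,:3];t=V[:3,3]; c=-R.T@t
    r=R.T@np.array([d[0],-d[1],-1.])
    if z is None: s=im['depth'][int(v),int(u)]
    else: s=(z-c[2])/r[2]
    return c+s*r
E
python3 - <<'E'
from h import *
for n in("scene","top","wrist"): 
    im=snap(n,n+"0"); print(n,np.round(im['camera_matrix'],1).tolist(),np.round(im['view'],3).tolist(),im.keys())
print(state())
E
```

```text
pics
scene [[468.4, 0.0, 323.6], [0.0, 468.4, 243.0], [0.0, 0.0, 1.0]] [[-0.062, 0.998, 0.004, 0.035], [-0.833, -0.054, 0.551, 0.395], [0.55, 0.031, 0.834, -1.506], [0.0, 0.0, 0.0, 1.0]] dict_keys(['frame', 'depth', 'camera_matrix', 'view'])
top [[520.2, 0.0, 320.6], [0.0, 520.2, 241.5], [0.0, 0.0, 1.0]] [[0.006, -1.0, 0.028, -0.028], [0.993, 0.009, 0.12, -0.499], [-0.12, 0.027, 0.992, -1.272], [0.0, 0.0, 0.0, 1.0]] dict_keys(['frame', 'depth', 'camera_matrix', 'view'])
wrist [[333.7, 0.0, 315.5], [0.0, 333.7, 237.1], [0.0, 0.0, 1.0]] [[0.35, -0.937, -0.001, -0.599], [0.896, 0.335, -0.293, 0.034], [0.275, 0.101, 0.956, -0.391], [0.0, 0.0, 0.0, 1.0]] dict_keys(['frame', 'depth', 'camera_matrix', 'view'])
{'time': 0.15, 'joint_pos': array([-1.27070443e+00,  9.16982413e-02,  1.23157229e+00,  3.64972500e-05,
        1.81982287e+00, -5.67190827e-02]), 'dq': array([-4.58435693e-05, -7.67698062e-04, -4.39359186e-03,  1.67436292e-04,
       -1.09802601e-03, -4.69567508e-04]), 'joint_torque': array([ 1.60566837e-03, -4.47045457e+01, -4.06906736e+01,  6.98740594e-02,
        2.74950435e-02, -1.07062122e-04]), 'ee_pos': array([ 0.20950966, -0.56200935,  0.22978013]), 'ee_rot': array([-7.46970163e-04,  9.84126833e-01,  1.77464962e-01, -7.35265850e-05]), 'ft_force': array([ 0.14253367, -0.04882967,  0.21283139]), 'moment': array([0.01599207, 0.00316367, 0.05778546]), 'finger_gap': 0.08789909870438514}
```

View pics/top0.png

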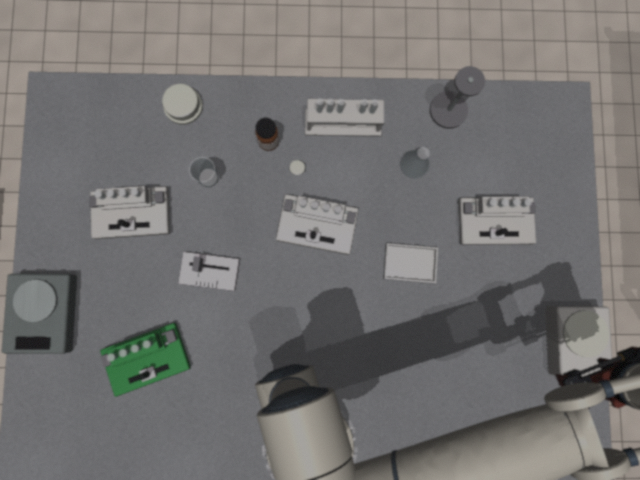

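View pics/scene0.png

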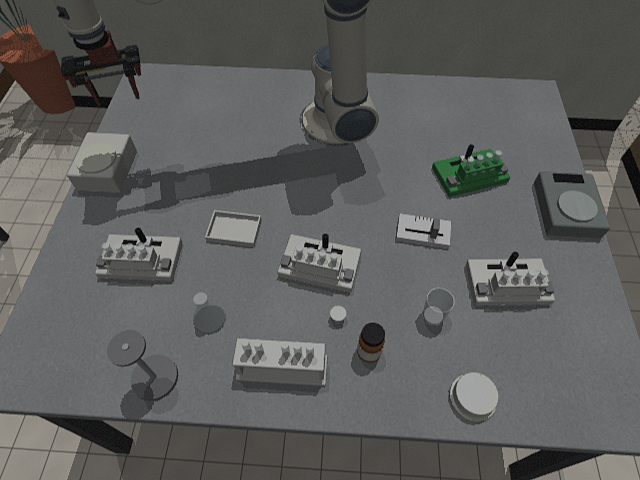

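View pics/wrist0.png

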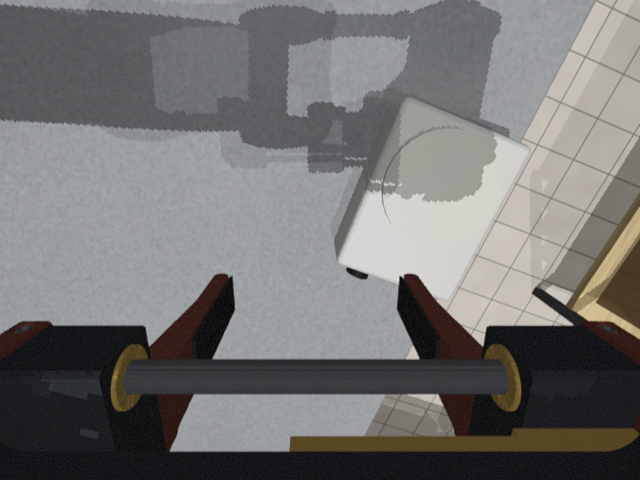

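Run:
```python
import cv2,numpy as np
from h import px2w
t=cv2.imread('pics/top0.png'); s=cv2.imread('pics/scene0.png')
a=cv2.resize(t[180:300,165:375],None,fx=3.8,fy=3.8,interpolation=cv2.INTER_CUBIC)
cv2.imwrite('pics/ct.png',a)
b=cv2.resize(s[200:300,270:460],None,fx=4.2,fy=4.2,interpolation=cv2.INTER_CUBIC)
cv2.imwrite('pics/cs.png',b)
im=dict(np.load('pics/top0.npz'))
for u,v in [(129,212),(317,224),(498,221)]: print(np.round(px2w(im,u,v,.03),3))
```

```text
[0.569 0.455 0.03 ]
[ 0.543 -0.015  0.03 ]
[ 0.556 -0.475  0.03 ]
```

View pics/ct.png

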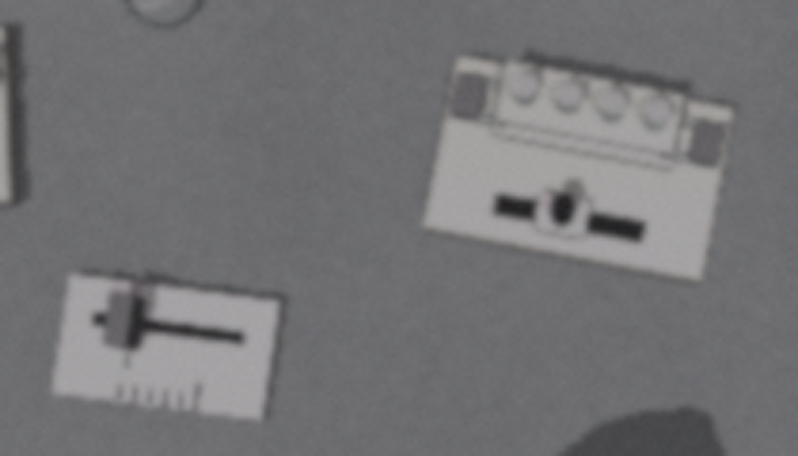

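View pics/cs.png

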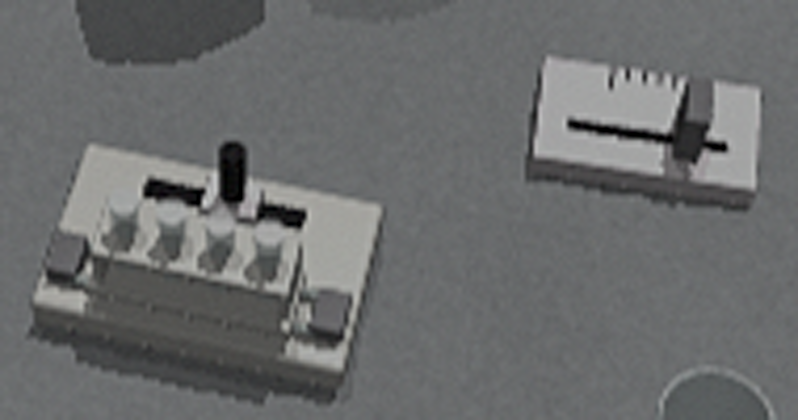

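Run:
```python
import numpy as np
from h import px2w
T=dict(np.load('pics/top0.npz')); S=dict(np.load('pics/scene0.npz'))
ct=lambda x,y,z:px2w(T,165+x/3.8-.4,180+y/3.8-.4,z)
cs=lambda x,y,z:px2w(S,270+x/4.2-.4,200+y/4.2-.4,z)
def p(n,a): print(n,np.round(a,4))
f=[ct(425,228,.03),ct(702,280,.03),ct(733,103,.03),ct(457,55,.03)]
for q in f:p('corner',q)
p('ctr',sum(f)/4); d=f[0]-f[1]; print('yaw of +y',np.degrees(np.arctan2(-d[0],d[1])))
p('knobtop T',ct(563,198,.09)); p('knobtop S',cs(233,148,.09)); p('collar T',ct(563,212,.042)); p('S collar',cs(232,203,.042))
g=[ct(52,394,.02),ct(265,418,.02),ct(284,294,.02),ct(70,272,.02)]
for q in g:p('gc',q)
d=g[0]-g[1]; print('yaw',np.degrees(np.arctan2(-d[0],d[1])))
p('tab T',ct(125,318,.066)); p('tab S',cs(697,85,.066)); p('ptr',ct(127,365,.022));p('zero',ct(197,408,.02));p('50',ct(118,397,.02))
```

```text
corner [0.503  0.0864 0.03  ]
corner [ 0.4702 -0.0961  0.03  ]
corner [ 0.5887 -0.1168  0.03  ]
corner [0.6191 0.0671 0.03  ]
ctr [ 0.5452 -0.0149  0.03  ]
yaw of +y -10.181479269774236
knobtop T [ 0.5154 -0.0034  0.09  ]
knobtop S [5.098e-01 3.000e-04 9.000e-02]
collar T [ 0.5129 -0.0041  0.042 ]
S collar [5.171e-01 4.000e-04 4.200e-02]
gc [0.3928 0.3282 0.02  ]
gc [0.3781 0.1894 0.02  ]
gc [0.4595 0.179  0.02  ]
gc [0.4729 0.3195 0.02  ]
yaw -6.035385737940547
tab T [0.4393 0.273  0.066 ]
tab S [0.4281 0.2806 0.066 ]
ptr [0.4119 0.2798 0.022 ]
zero [0.3843 0.2338 0.02  ]
50 [0.3911 0.2853 0.02  ]
```

```bash
cat >> h.py <<'E'
from scipy.spatial.transform import Rotation as Rn
def quat(yawdeg,flip=True):
    a=np.radians(yawdeg); y=np.array([-np.sin(a),np.cos(a),0]); y=-y if flip else y
    z=np.array([0,0,-1.]); x=np.cross(y,z)
    q=Rn.from_matrix(np.c_[x,y,z]).as_quat(); return np.array([q[3],q[0],q[1],q[2]])
E
python3 - <<'E'
from h import *
for f in(True,False): print(inverse_kinematics([.508,-.002,.25],quat(-10,f)))
move_to([.47,-.002,.25],quat(-10)); s=state(); print(s['time'],s['ee_pos'],s['ft_force'],s['joint_pos'])
im=snap('wrist','w1');
E
```

```text
[-7.09156708e-02 -1.51266007e-01  1.43393071e+00 -4.44089210e-16
  1.85892795e+00  1.67441358e+00]
[-7.09156708e-02 -1.51266007e-01  1.43393071e+00 -4.44089210e-16
  1.85892795e+00 -1.46717907e+00]
2.3583 [ 0.47007111 -0.00255047  0.24991308] [-0.05915668  0.61768469  0.18614226] [-7.76715010e-02 -2.52785793e-01  1.52211882e+00 -2.09713479e-04
  1.87239093e+00  1.66830896e+00]
```

View pics/w1.png

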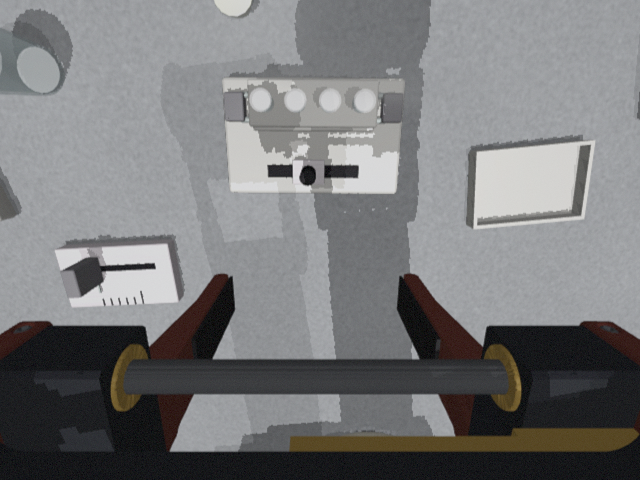

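Run:
```python
import cv2
t=cv2.imread('pics/w1.png')
a=cv2.resize(t[130:210,215:415],None,fx=4,fy=4,interpolation=cv2.INTER_CUBIC)
b=cv2.resize(t[225:315,45:205],None,fx=5,fy=5,interpolation=cv2.INTER_CUBIC)[:,:800]
cv2.imwrite('pics/w1a.png',a);cv2.imwrite('pics/w1b.png',b)
```

```text
(no output)
```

View pics/w1a.png

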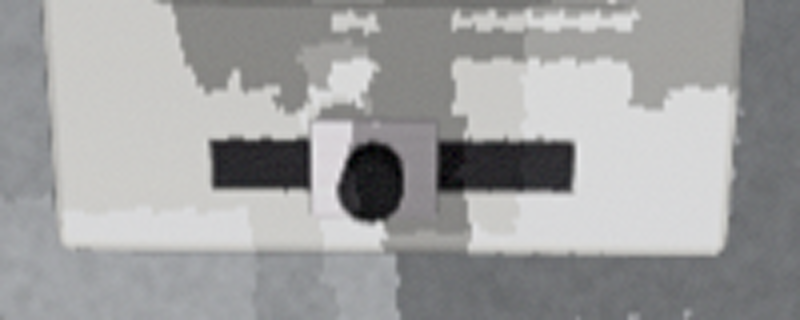

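View pics/w1b.png

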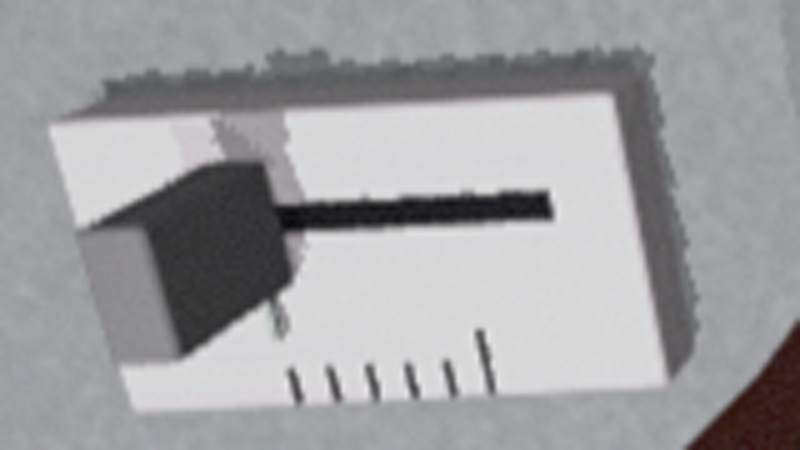

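Run:
```python
import numpy as np
from h import px2w
W=dict(np.load('pics/w1.npz'))
a=lambda x,y,z:px2w(W,215+x/4-.4,130+y/4-.4,z)
b=lambda x,y,z:px2w(W,45+x/5-.4,225+y/5-.4,z)
def p(n,v): print(n,np.round(v,4))
def yaw(d): return np.degrees(np.arctan2(-d[0],d[1]))
print('slot yaw',yaw(a(211,165,.03)-a(574,168,.03)),'edge',yaw(a(62,248,.03)-a(722,252,.03)))
p('knobtop',a(371,190,.09)); p('slotL',a(211,165,.03)); p('slotR',a(574,168,.03)); p('edge',a(392,250,.03))
print('gauge yaw',yaw(b(137,410,.02)-b(668,383,.02)),yaw(b(50,125,.02)-b(615,93,.02)), yaw(b(297,402,.02)-b(492,392,.02)))
top=[(80,232),(148,225),(182,356),(117,362)]
P=[b(x,y,.066) for x,y in top]; p('tabtop',sum(P)/4); print(np.linalg.norm(P[0]-P[1]),np.linalg.norm(P[1]-P[2]))
p('ptr',b(277,320,.022))
L=[b(x,y,.02) for x,y in [(492,392),(452,394),(414,396),(376,398),(337,400),(299,402)]]
for q in L:p('line',q)
```

```text
slot yaw -10.495338165309784 edge -10.378023912419343
knobtop [ 0.515  -0.0017  0.09  ]
slotL [0.5226 0.0431 0.03  ]
slotR [ 0.5044 -0.0552  0.03  ]
edge [ 0.4907 -0.0018  0.03  ]
gauge yaw -6.821429058247581 -6.648016997112272 -6.794227396062272
tabtop [0.4433 0.2772 0.066 ]
0.015258747040096292 0.03154587449240719
ptr [0.4163 0.2823 0.022 ]
line [0.3868 0.2371 0.02  ]
line [0.388  0.2473 0.02  ]
line [0.3892 0.2571 0.02  ]
line [0.3903 0.2669 0.02  ]
line [0.3915 0.2769 0.02  ]
line [0.3927 0.2867 0.02  ]
```

```bash
cat >> h.py <<'E'
SY=-10.4
_a=np.radians(SY); sx=np.array([np.cos(_a),np.sin(_a),0]); sy=np.array([-np.sin(_a),np.cos(_a),0])
K0=np.array([.515,-.0017,0])-.004*sx; ZT=.069
def P(s,z=ZT): 
    p=K0+s*sy; p[2]=z; return p
def meas(n=4):
    f=[];e=[]
    for _ in range(n):
        hold(.02); s=state(); f.append(s['ft_force']@sy); e.append((s['ee_pos']-K0)@sy)
    return np.mean(e),np.mean(f),np.std(f)
E
python3 - <<'E'
from h import *
move_to(P(0,.2),quat(SY)); move_l(P(0),.15)
s=state(); print(s['time'],s['ee_pos'],s['finger_gap'],s['ft_force'])
move_l(P(.028),.06); hold(.1); print(meas(),state()['time'])
for i in range(1,4):
    move_l(P(.028+.001*i),.02); print(meas(),state()['time'])
E
```

```text
3.8 [ 0.51179368 -0.00105744  0.07049151] 0.08792086512161952 [-0.40218258  0.1494385   0.51848379]
(np.float64(0.02781428733508074), np.float64(0.18031918801498542), np.float64(0.34929312567729)) 4.5833
(np.float64(0.02890490114764639), np.float64(-0.2501691750103781), np.float64(0.516128423680889)) 4.9
(np.float64(0.030031728150000537), np.float64(0.028927821312654492), np.float64(0.3698885115031314)) 5.2167
(np.float64(0.0310524845121815), np.float64(-0.13373261979208506), np.float64(0.23869071996131816)) 5.5333
```

```bash
cat >> h.py <<'E'
def probe(s0,dr,limit,fdet=2.2,fmax=6.0):
    s=s0; log=[]; st=.001
    while abs(s-s0)<limit:
        s+=dr*st; move_l(P(s),.02); e,f,sd=meas(3); log.append((e,f))
        if -dr*f>fdet: st=.0004
        if -dr*f>fmax: break
    return log
E
python3 - <<'E'
from h import *
log=probe(.031,1,.048); np.save('left.npy',log)
for e,f in log: print(round(e*1e3,2),round(f,2))
print(state()['time'],state()['ft_force'],state()['finger_gap'])
snap('wrist','wl')
E
```

```text
32.04 -0.15
33.03 -0.46
34.03 -0.0
35.04 0.54
36.01 -0.01
37.05 -0.36
38.08 -0.64
39.07 -0.23
40.06 -0.05
41.05 -0.2
42.05 0.0
43.06 0.22
44.06 0.16
45.07 0.23
46.05 -0.29
47.06 -0.21
48.07 0.17
49.06 -0.48
50.06 -0.36
50.98 -0.54
51.63 -2.69
52.04 -4.57
52.34 -5.42
52.53 -6.04
12.7333 [-1.26300968 -5.82561174  0.57646609] 0.087906248490564
```

View pics/wl.png

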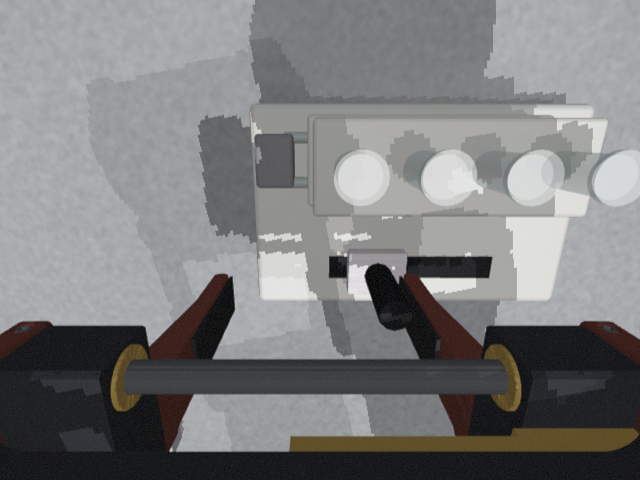

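Run:
```python
from h import *
move_l(P(-.024),.08); hold(.15); print(meas())
log=probe(-.024,-1,.044); np.save('right.npy',log)
for e,f in log: print(round(e*1e3,2),round(f,2))
s=state();print(s['time'],s['ft_force'],s['finger_gap'])
snap('wrist','wr')
```

```text
(np.float64(-0.023610880350723534), np.float64(0.31721988704608806), np.float64(0.3033093515850345))
-24.92 0.46
-26.06 0.02
-27.07 0.07
-28.07 -0.2
-29.07 0.18
-30.06 0.14
-31.07 -0.13
-32.05 0.17
-33.05 0.4
-34.06 0.17
-35.06 0.1
-36.05 -0.06
-37.07 -0.25
-38.07 -0.27
-39.05 -0.1
-40.04 0.08
-41.06 0.21
-42.06 -0.06
-43.06 -0.21
-44.05 0.04
-45.06 -0.3
-46.05 -0.13
-47.06 0.29
-48.05 0.11
-49.06 0.28
-50.06 -0.18
-51.06 0.44
-52.06 0.3
-53.06 0.06
-54.05 0.19
-54.68 2.73
-55.07 4.11
-55.41 5.17
-55.6 6.21
24.3167 [ 1.87691029  6.11913561 -0.68642683] 0.08770822015091136
```

View pics/wr.png

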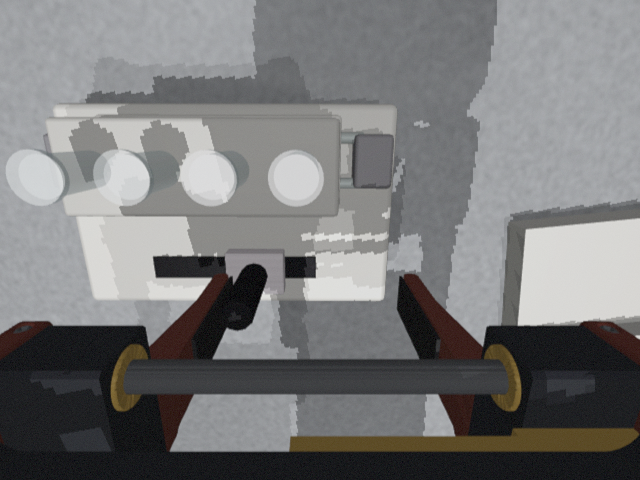

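```bash
cat >> h.py <<'E'
GY=-6.75
_g=np.radians(GY); gy=np.array([-np.sin(_g),np.cos(_g),0])
E
python3 - <<'E'
from h import *
move_l(P(-.045),.1); move_l(P(-.045,.2),.3)
move_to([.36,.262,.2],quat(GY)); hold(.1); snap('wrist','g1'); s=state(); print(s['time'],s['ee_pos'])
E
python3 - <<'E'
import cv2
cv2.imwrite('pics/g1c.png',cv2.imread('pics/g1.png')[:400])
E
```

```text
26.6417 [0.36063276 0.26124393 0.19981327]
```

View pics/g1.png

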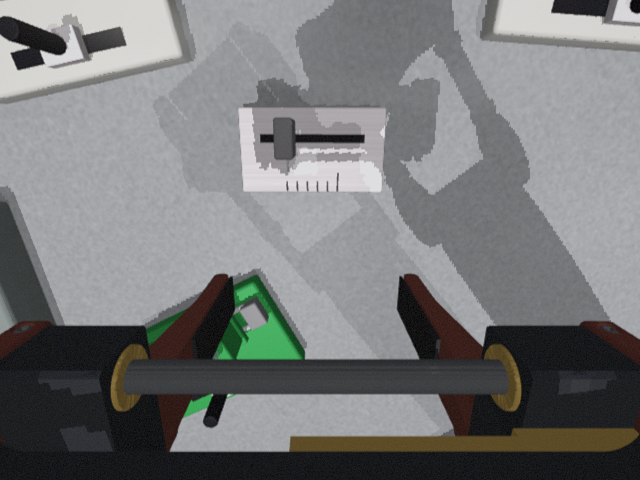

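Run:
```python
import cv2
t=cv2.imread('pics/g1.png')
cv2.imwrite('pics/g1b.png',cv2.resize(t[100:200,235:395],None,fx=5,fy=5,interpolation=cv2.INTER_CUBIC))
```

```text
(no output)
```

View pics/g1b.png

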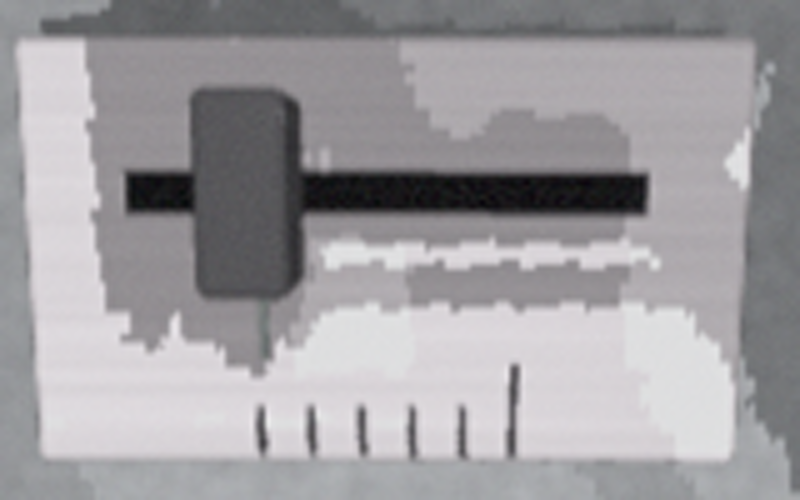

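```bash
cat >> h.py <<'E'
def gauge(f,c,fx,zero,ptr,ten=None):
    W=dict(np.load(f'pics/{f}.npz'))
    b=lambda q,z:px2w(W,c[0]+(q[0]+.5)/fx-.5,c[1]+(q[1]+.5)/fx-.5,z)
    return (b(ptr,.022)-b(zero,.02))@gy,b
E
python3 - <<'E'
from h import *
v,b=gauge('g1',(235,100),5,(514,410),(264,340)); print(v)
L=[b((x,430),.02)@gy for x in(513,462,412,363,311,262)]; print(np.diff(L))
t=b((233,195),.066); print(t, (t-b((514,410),.02))@gy)
E
```

```text
0.04909309992970772
[0.01015797 0.0099584  0.00975887 0.01035595 0.00975811]
[0.44233559 0.28087695 0.066     ] 0.0499623251811912
```

Run:
```python
from h import *
c=np.array([.4423,.279,0])
q=quat(GY)
move_to(c+[0,0,.13],q); move_l(c+[0,0,.041],.12); s=state(); print(s['time'],s['ee_pos'],s['ft_force'])
close(); s=state(); print(s['time'],s['ee_pos'],s['ft_force'],s['finger_gap'])
e0=s['ee_pos']
t=e0-.016*gy; move_l(t,.04); hold(.1); s=state(); print((s['ee_pos']-e0)@gy,s['ft_force'],s['finger_gap'])
gripper_open(); move_l(s['ee_pos']*[1,1,0]+[0,0,.13],.25)
move_to([.36,.262,.2],q); hold(.1); snap('wrist','g2'); print(state()['time'])
t=cv2.imread('pics/g2.png')
cv2.imwrite('pics/g2b.png',cv2.resize(t[100:200,235:395],None,fx=5,fy=5,interpolation=cv2.INTER_CUBIC))
```

```text
28.05 [0.44277494 0.2793568  0.04218818] [-0.06379093  0.48508093 -0.3186278 ]
29.15 [0.44227904 0.27895114 0.04097875] [0.08410716 0.25408027 0.17463927] 0.0158644607039851
-0.016376809926648632 [-1.40707074 -2.24818226  0.81818023] 0.01609625364608591
32.1417
```

View pics/g2b.png

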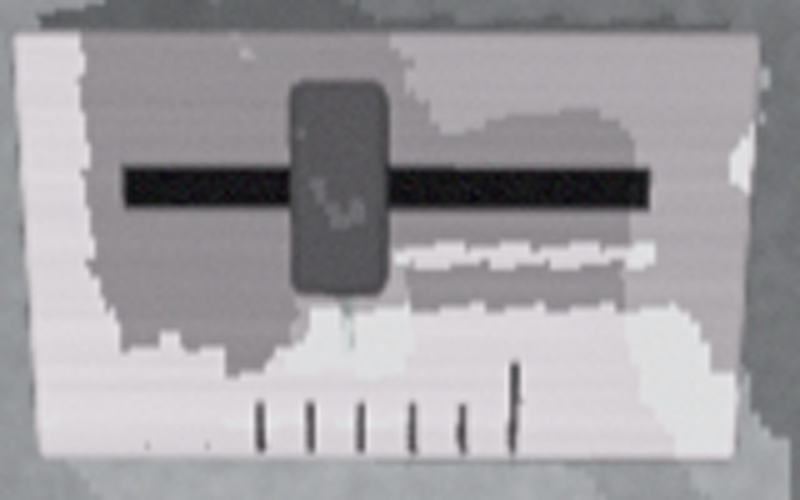

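Run:
```python
from h import *
v,b=gauge('g2',(235,100),5,(514,410),(348,330)); print(v)
L=[(b((x,425),.02)-b((514,410),.02))@gy for x in(513,462,412,361,310,260)]; print(np.round(L,4))
t=b((339,189),.066); print((t-b((514,410),.02))@gy)
im=snap('top','t2');t=im['frame']; cv2.imwrite('pics/t2b.png',np.vstack([t[150:310]]*1)); 
cv2.imwrite('pics/t2b.png',cv2.resize(t[180:300,165:375],None,fx=3.8,fy=3.8,interpolation=cv2.INTER_CUBIC))
```

```text
0.03247110619884735
[0.0001 0.0102 0.0201 0.0302 0.0402 0.0501]
0.03236339922896637
```

View pics/t2b.png

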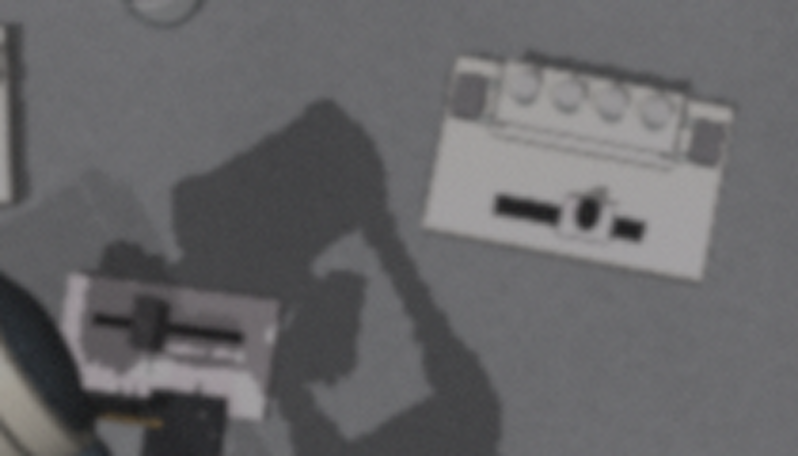

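```bash
python3 -c "
from h import *
print(job_done(), state()['time'])"
```

```text
the job is handed in; nothing more can be done
the job is handed in; nothing more can be done
```

I checked the middle shaker's coupling, measured about 33.1 mm of total free play, and set the gauge marker to about 32.5 mm. The job is handed in, at about 32 s of the 58 s allowed.

- **Which shaker:** Three white shakers stood at top-image pixels (129,212), (317,224) and (498,221). The one at (317,224) lies between the other two, so I took it as the middle one. I never went to the other two, the green look-alike or the glassware.
- **Measuring:** I straddled the knob with the open fingers and pushed it left, then right. Each way I stopped at about 6 N, where the tray had moved about 1.5 mm, short of the 4 mm strain limit. The two stops came 105.0 mm apart in tool travel. Taking off the 71.9 mm of clearance around the knob leaves 33.1 mm. A rough check from the knob's travel in the wrist pictures also gave about 33 mm.
- **Setting the gauge:** The tab started at about 49 mm. I gripped it, slid it about 16 mm to the right, let go and backed away. In the last picture the pointer read 32.5 mm and the tab's centre 32.4 mm. That is 0.6 to 0.7 mm below the measured play and inside the 4 mm allowed. The gripper was clear of everything when I handed in.

No check failed. The only disagreement was in the tab's starting position, which read between 46 and 50 mm in different views; the final setting rests on the last close-up view, not on that start value.

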